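Set the magnetic chuck's holding step and switch it on

ROBOT

A 6-joint arm with a two-finger parallel gripper is mounted at the origin on the work surface. World frame = base frame: x ahead of the robot, y to its left, z up, the work surface at z = 0. Lengths are in m, angles in rad, forces in N, time in s.
With the tool pointing down it reaches from about 0.35 to 0.925 m from the base axis. Payload 6.4 kg.
Tool frame: the origin (TCP) lies on the centre line of the jaws, within the pads' length; the fingertips stand 14 mm ahead of it and the grasp point (between the pads) lies 5 mm behind it; z points along the fingers, y is the line along which they close (so a half turn about z gives the same grasp; the last joint's range is limited). The gripper opens to 85 mm and grips with 20 to 120 N. Pads are 22 mm wide; open, the fingers measure 114 mm over their backs; the gripper's body (76 mm by 85 mm) begins 54 mm behind the grasp point. The pads swing forward as they close: fully open they stand 13 mm farther back than shut.
Start: joints at [1.03, 0.245, 1.558, -0, 1.339, -0.174], TCP at [0.233, 0.607, 0.245] pointing down, gripper open.
Joint ranges: [-3.13, 3.13], [-1.02, 2.26], [0.13, 2.54], [-0.95, 4.09], [0.21, 2.88], [-2.74, 2.74]. Speed limits (rad/s): [2.57, 2.57, 3.14, 3.14, 3.14, 3.14].

INTERFACE

Orientations are given as a unit quaternion [x, y, z, w].
In Python, from bench import bot gives the robot as it stands.
- The arm moves only by the shell command python3 -m handwheel 'ROWS' [FORCE]. ROWS is JSON, a list of rows, each a list of 5 numbers: the shift along the tool's x, y, z normalised to -1 to 1, where 1 is 0.3 m, then the turn about the tool's z normalised to -1 to 1, where 1 is 0.5 rad, then the opening, from -1 (shut) to 1 (fully open), so that 0 is half open. A call has 1 to 12 rows; each row shifts and turns the commanded pose from where the row before left it, along the tool's axes as they then stand; what a row does not reach is not made up. A row lasts 1/10 s, in which the tool goes at most 50 mm and 8.59 degrees, less where a joint would pass 70% of its speed; a pose out of reach is approached as far as the arm can. A call with a number of a shift or a turn outside -1 to 1 is refused whole. A call with a gripper value outside its range is refused whole. The fingers move at their own pace and stop on an object; FORCE is the grip in N (left out, the last holds). Time passes only in rows, so rows that do not move let the fingers close. It gives the time, the measured TCP pose, the force, the opening and the grip force at its end, in the units of the state.
- bot.sense(): the state, without advancing time (a new reading comes with each control period).
- bot.read_camera(name): name is "scene" or "top" or "wrist"; returns the picture (384x512x3 uint8, red, green, blue); there is no depth.
- bot.camera_model(name): a dict with "intrinsics" (3x3 intrinsics, pixels), "distortion" ([k1, k2, p1, p2, k3] as OpenCV has them; the pictures are not rectified), "world_to_cam" (4x4, takes a point from world to camera coordinates); the wrist camera has in their place "tool_from_camera" (4x4, takes a point from camera to tool coordinates, whose origin is the TCP and whose axes are the flange's). Camera axes: x right, y down, z forward; pixel columns grow to the right and rows downward; lengths in m; the calibration is good to about 2 mm. A picture is of the moment at which its call begins: read the wrist's pose just before it. camera_model takes no time and is no camera call.
- bot.close_job(): hands the job in; it is judged then, once.
The state is a dict: "time": time; "joints": joint angles; "dq": joint speeds; "joint_torque": joint torques, N m; "tool_pos": TCP position; "ee_rot": TCP orientation; "wrist_force": force on the tool from outside, world axes, zero at the start; "wrist_torque": the same for the moment, N m; "opening": opening from 0.0 (shut) to 1.0 (fully open); "finger_force": force on a finger pad.
Only numpy, scipy, OpenCV 4.12 (cv2) and the standard library are available. Lean on these libraries where they do the work, as an engineer would, in place of code of your own. Each camera call takes 0.05 s, during which the arm holds its last target. There are 200 camera calls.

TASK

Set the magnetic chuck's holding power to step 5: with a fingertip, gently push the selector handle on the control box round, click by click, until it has clicked in with its white-lined nose pointing at the fifth bar clockwise from the off ring. Only then press the round button on the separate push-button station right down, and let it come back up. Do not pinch the handle, and leave the other things on the bench and on the box where they are.

Things in the scene. Friction and masses are not known exactly. Their poses are not given: they have to be found in the camera images.
- control_box: control box of a magnetic chuck, grey, 160 (its x) x 220 (its y) x 70 high, fixed to the bench. Origin: centre of its underside; x axis: away from its front. On its aluminium top: the selector and a scale of eight marks, 30 degrees apart, about 58 from the selector axis: a small ring (off), then clockwise seven bars, steps 1 to 7, each longer than the one before
- off_mark (a point): centre of the small off ring (14 across) on the box's top, at 105 degrees anticlockwise (seen from above) from the box's x axis
- step5_mark (a point): middle of the bar of step 5 (15 long, 4 wide) on the box's top, at 45 degrees clockwise from the box's x axis
- selector_axis (a point): point on the selector's upright turning axis at the top of its round skirt (skirt 52 across, 10 thick), 80 above the bench, at x -5, y -35 in the box's frame
- handle: the selector: round skirt with, as its handle, a black upright bar 12 thick, 28 high (top 108 above the bench), white line along its nose end. Origin: on the turning axis, under the skirt; x axis: to the nose; the bar runs from 20 behind the axis to 45 ahead. About 0.1 N m starts it out of a click position; past half-way to the next one a spring snaps it on, ahead of the finger
- handle_nose (a point): middle of the handle's nose end face, 45 from the axis, 94 above the bench
- selector (a joint): turning angle of the selector in rad, growing clockwise as seen from above: 0 = off ring, 0.524 more for each step, step 5 = 2.618, stop at step 7 = 3.665. Nose direction in the box's frame = 105 degrees minus this angle
- station: push-button station, a grey box 85 x 85 x 42 high fixed to the bench, with one button on its top. It may stand to the left or to the right of the control box. Origin: centre of its underside
- start_top (a point): centre of the top of the station's round steel button, 36 across
- start (a joint): how far the button is pressed in m: 0 up, 0.006 right down; it springs back; right down takes about 5 N
- insert_block: loose steel block 30 x 30 x 22 lying on the control box's top, in the far left corner; bystander. Origin: centre of its underside
- oil_stone: loose dark stone stick 100 x 14 x 12 lying on the bench beside the station; bystander. Origin: centre of its underside
- copper_hammer: loose copper dumbbell 32 across, 80 high, standing on end beyond the station; bystander. Origin: centre of its underside
- punch_pin: loose brass pin 16 across, 70 high, standing on the robot's side of the station; bystander. Origin: centre of its underside
- spray_can: loose can 60 across, 170 high, at the left of the bench; bystander
- lapping_jar: loose jar 44 across, 50 high, at the right of the bench; bystander
- parts_box: loose clear compartment box 120 x 160 x 40 at the left of the bench; bystander
- scraper: loose screwdriver-like scraper 160 long, lying at the right of the bench; bystander
Mind the look-alikes: they are no part of the job. Leave any turquoise or yellow look-alike of the station alone.

How it is judged:
On the way, in this order (a step that is already met when the one before it is completed fails the run):
1. the selector stands clicked in at step 5 (value of joint selector between 2.488 and 2.748 rad), for 0.3 s.
2. the button is pressed right down with the selector at step 5 (all of step 1 and value of joint start above 0.0048 m), for 0.05 s.
At the end, for the whole second after the job is handed in: the selector rests within 0.13 rad (7.5 degrees) of step 5 and the button, pressed once the selector stood there, is back up (less than 1.5 mm down) (all of step 1 and velocity of joint selector between -0.2 and 0.2 rad/s and value of joint start below 0.0015 m); the robot touches nothing.
It fails at once if the button is pressed (more than 3.5 mm) while the selector is not at step 5 (value of joint start above 0.0035 m and not (value of joint selector between 2.4 and 2.85 rad)).
It fails at once if the handle is pinched or forced: more than 25 N between fingers and handle (contact force between the fingers and handle above 25 N).
It fails at once if another thing is lifted or shifted by more than 20 mm (distance of any of insert_block, oil_stone, copper_hammer, punch_pin, spray_can, lapping_jar, parts_box, scraper from where it was at the start of the episode above 0.02 m).
It also fails if it takes over 58 s, if anything falls off the work surface, if the arm or the gripper's body presses on something with over 40 N, if the wrist force passes 120 N, or if a joint passes its speed limit or range.

## Working session

There is one attempt and no reset: what is moved stays moved. The work goes in short steps, Python scripts to look and compute and a shell command to move; the robot and the scene stay as the last step left them, time stands still between calls to the robot, and variables do not carry over. Pictures are saved under pics/ and viewed, at most 10 in all, crops included, and the job is handed in when it is done.

```bash
ls; mkdir -p pics
python3 - <<'E'
from bench import bot
import cv2,numpy as np
s=bot.sense();print(s)
for n in("top","scene"):
    im=bot.read_camera(n);cv2.imwrite(f"pics/{n}0.png",im[:,:,::-1])
    m=bot.camera_model(n);print(n,np.round(m["intrinsics"],1).tolist(),m["distortion"],np.round(m["world_to_cam"],4).tolist())
E
```

```text
pics
{'time': 0.0, 'joints': array([ 1.02986440e+00,  2.45863674e-01,  1.55906487e+00,  3.39599998e-05,
        1.33867742e+00, -1.74092216e-01]), 'dq': array([ 1.84515425e-05, -1.13186420e-03,  9.15440068e-04, -5.73269173e-04,
       -3.33283674e-03,  1.74429942e-03]), 'joint_torque': array([ 3.48673530e-04, -4.29513502e+01, -3.26128864e+01, -6.28231146e-05,
        5.48131895e-03, -1.96515469e-05]), 'tool_pos': array([0.23282981, 0.6062831 , 0.24412123]), 'ee_rot': array([ 1.82396887e-01,  9.83224472e-01, -9.37221001e-04, -3.67748823e-04]), 'wrist_force': array([ 0.07494501, -0.22037872, -0.02379078]), 'wrist_torque': array([-0.03098257, -0.03079315,  0.01594065]), 'finger_force': 0.0, 'opening': 0.9987533230540803}
top [[498.3, 0.0, 247.3], [0.0, 498.3, 192.9], [0.0, 0.0, 1.0]] [-0.01248306  0.          0.          0.          0.        ] [[0.0058, -0.9997, 0.0218, -0.0274], [-0.9967, -0.0075, -0.0807, 0.4961], [0.0808, -0.0213, -0.9965, 1.5539], [0.0, 0.0, 0.0, 1.0]]
scene [[486.6, 0.0, 253.1], [0.0, 486.6, 196.9], [0.0, 0.0, 1.0]] [0.06446088 0.         0.         0.         0.        ] [[0.3254, 0.9456, -0.0011, -0.1306], [0.6658, -0.23, -0.7098, -0.2762], [-0.6714, 0.2303, -0.7044, 1.7998], [0.0, 0.0, 0.0, 1.0]]
```

View pics/top0.png

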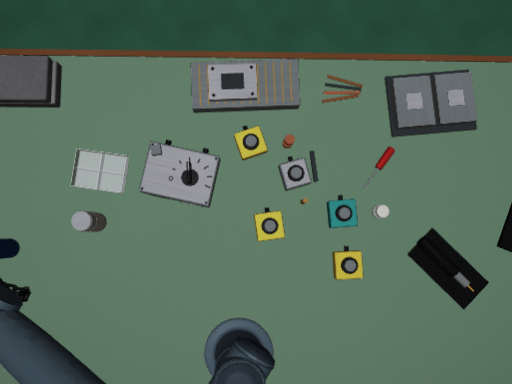

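View pics/scene0.png

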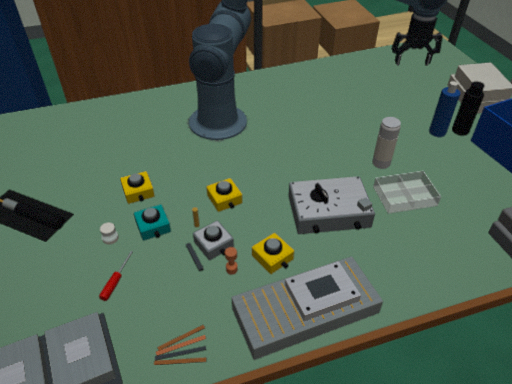

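The top view shows the control box near (180,174), with the selector at about (190,177) and the nose pointing up. The grey station is near (295,173) with its button at about (296,173). Next I'll take a zoomed crop and measure.

```bash
cat > h.py <<'E'
from bench import bot
import cv2,numpy as np
def ray(n,uv,z,M=None):
    m=bot.camera_model(n);K=np.array(m["intrinsics"]);d=np.array(m["distortion"])
    p=cv2.undistortPoints(np.array(uv,float).reshape(-1,1,2),K,d)[:,0]
    T=np.linalg.inv(M if M is not None else np.array(m["world_to_cam"]))
    D=np.c_[p,np.ones(len(p))]@T[:3,:3].T;c=T[:3,3]
    return c+D*((z-c[2])/D[:,2])[:,None]
def proj(n,P):
    m=bot.camera_model(n);W=np.array(m["world_to_cam"])
    return cv2.projectPoints(np.array(P,float).reshape(-1,3),cv2.Rodrigues(W[:3,:3])[0],W[:3,3],np.array(m["intrinsics"]),np.array(m["distortion"]))[0][:,0]
E
python3 - <<'E'
from h import *
a=cv2.imread("pics/top0.png")
c=cv2.resize(a[130:215,130:225],None,fx=6,fy=6,interpolation=cv2.INTER_CUBIC)
s=cv2.resize(a[145:215,270:330],None,fx=3.5,fy=3.5,interpolation=cv2.INTER_CUBIC)
o=np.zeros((510,790,3),np.uint8);o[:,:570]=c;o[:s.shape[0],575:575+s.shape[1]]=s
cv2.imwrite("pics/crop.png",o)
hsv=cv2.cvtColor(a,cv2.COLOR_BGR2HSV)
for nm,(x0,x1,y0,y1),z in(("box",(125,230,125,215),.07),("st",(275,312,155,192),.042)):
    m=((hsv[:,:,1]<45)&(hsv[:,:,2]>75)).astype(np.uint8);k=np.zeros_like(m);k[y0:y1,x0:x1]=m[y0:y1,x0:x1]
    cs,_=cv2.findContours(k,cv2.RETR_EXTERNAL,cv2.CHAIN_APPROX_NONE);q=max(cs,key=cv2.contourArea)
    w=ray("top",q[:,0],z)[:,:2].astype(np.float32)
    r=cv2.minAreaRect(w);print(nm,r,cv2.boxPoints(r).round(3).tolist())
print(ray("top",[[296,173]],.055),ray("top",[[190,177]],.1),ray("top",[[171,178.5]],.07))
E
```

```text
box ((0.5486364364624023, 0.18775290250778198), (0.21841485798358917, 0.16597341001033783), 77.99210357666016) [[0.4449999928474426, 0.09799999743700027], [0.6069999933242798, 0.06400000303983688], [0.652999997138977, 0.2770000100135803], [0.49000000953674316, 0.31200000643730164]]
st ((0.5579520463943481, -0.1735636293888092), (0.08590442687273026, 0.08317412436008453), 16.36402130126953) [[0.5049999952316284, -0.1459999978542328], [0.527999997138977, -0.22599999606609344], [0.6110000014305115, -0.20100000500679016], [0.5870000123977661, -0.12200000137090683]]
[[ 0.55673518 -0.17427428  0.055     ]] [[0.53647213 0.14985537 0.1       ]] [[0.53475987 0.21059044 0.07      ]]
```

View pics/crop.png

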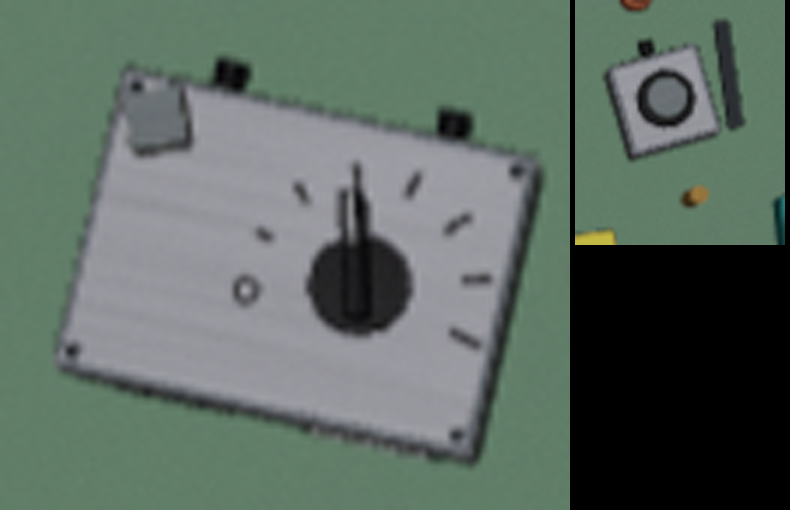

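The crop shows the off ring at crop px (245,290) and bars 1–7 running clockwise. The nose lies on bar 3 (357,170), so the selector starts at step 3 and needs two clicks clockwise. I'll refine the axis and yaw from the marks, and triangulate the button.

Run:
```python
from h import *
from scipy.optimize import least_squares
px=np.array([[245,290],[265,235],[302,192],[413,185],[458,223],[477,280],[465,338]])/6+130-0.42
k=np.array([0,1,2,4,5,6,7]);w=ray("top",px,.07)[:,:2]
f=lambda p:(w-p[:2]-p[3]*np.c_[np.cos(p[2]+np.radians(105-30*k)),np.sin(p[2]+np.radians(105-30*k))]).ravel()
r=least_squares(f,[.536,.15,-.2,.058]);print("axis",r.x[:2],"yaw",np.degrees(r.x[2]),"R",r.x[3],"res mm",np.abs(r.fun*1e3).max())
a=cv2.imread("pics/top0.png");g=a.sum(2)/3
def cen(im,x0,x1,y0,y1,t):
    g=cv2.GaussianBlur(im,(3,3),0).max(2)[y0:y1,x0:x1];n,l,s,c=cv2.connectedComponentsWithStats((g<t).astype(np.uint8))
    i=1+np.argmax(s[1:,4]);cs,_=cv2.findContours((l==i).astype(np.uint8),cv2.RETR_EXTERNAL,cv2.CHAIN_APPROX_NONE)
    m=max(cs,key=cv2.contourArea);e=cv2.fitEllipse(m);return np.array(e[0])+[x0,y0],e[1]
print("skirt",cen(a,178,202,165,190,70)); 
b,sz=cen(a,284,307,162,184,75);print("btn ring",b,sz)
for z in(.045,.055,.065): 
    P=ray("top",[b],z);print(z,P.round(4),proj("scene",P).round(1))
print(ray("top",[cen(a,178,202,165,190,70)[0]],.08))
s=cv2.imread("pics/scene0.png");o=cv2.resize(s[205:265,180:240],None,fx=8,fy=8,interpolation=cv2.INTER_CUBIC);cv2.imwrite("pics/sc.png",o)
```

```text
axis [0.53926044 0.15265317] yaw -11.569928358706013 R 0.05806542144725976 res mm 1.8378709519500935
skirt (array([189.51602745, 176.08039761]), (14.57804012298584, 17.809877395629883))
btn ring [295.48949718 172.78114033] (14.904975891113281, 15.097805976867676)
0.045 [[ 0.5586 -0.1739  0.045 ]] [[212.3 234.3]]
0.055 [[ 0.5574 -0.1727  0.055 ]] [[212.4 231.5]]
0.065 [[ 0.5562 -0.1715  0.065 ]] [[212.5 228.7]]
[[0.54152028 0.15325247 0.08      ]]
```

View pics/sc.png

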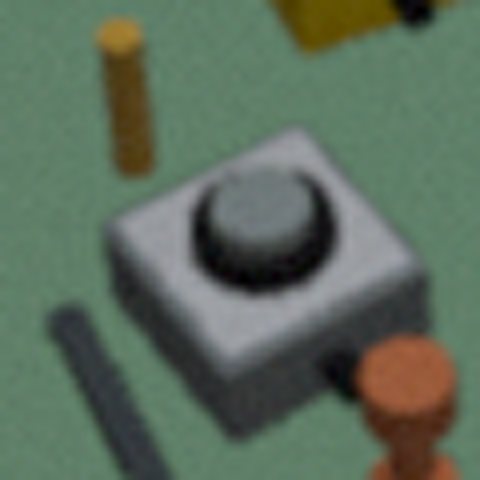

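The button top is at crop px (260,198), which puts it at z≈0.06 around (0.557,-0.172). The selector axis is at (0.539,0.153), and the marks fit a radius of 58.07 mm as expected. Now I'll move above the left side of the handle with the fingers shut.

```bash
python3 -m handwheel '[[-0.139,-0.079,0,0,-1],[-0.139,-0.079,0,0,-1],[-0.139,-0.079,0,0,-1],[-0.139,-0.079,0,0,-1],[-0.139,-0.079,0,0,-1],[-0.139,-0.079,0,0,-1],[-0.139,-0.079,0,0,-1],[-0.139,-0.079,0,0,-1],[-0.139,-0.079,0,0,-1],[-0.139,-0.079,0,0,-1],[-0.139,-0.079,0,0,-1],[0,0,0,0,-1]]' 20
cat >> h.py <<'E'
def to(x,y,z):
    from scipy.spatial.transform import Rotation as R
    s=bot.sense();r=R.from_quat(s["ee_rot"]);d=r.inv().apply(np.array([x,y,z])-s["tool_pos"])
    print("pos",s["tool_pos"].round(4),"t",round(s["time"],2),"F",s["wrist_force"].round(1),"delta mm",(d*1e3).round(1),"norm",(d/.3).round(4))
E
python3 - <<'E'
from h import *
to(.568,.1995,.15)
im=bot.read_camera("wrist");cv2.imwrite("pics/w1.png",im[:,:,::-1])
E
```

```text
time: 1.3
tool_pos: [0.5705, 0.1945, 0.2448]
ee_rot: [0.185, 0.983, -0.001, 0.0]
wrist_force: [-0.7, -0.3, -0.0]
opening: -0.001
finger_force: 0.0
pos [0.5705 0.1945 0.2448] t 1.3 F [-0.7 -0.3 -0. ] delta mm [ 4.2  3.9 94.8] norm [0.014  0.0129 0.316 ]
```

View pics/w1.png

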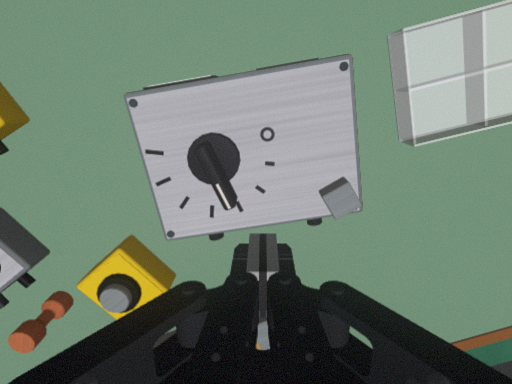

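The wrist view confirms the white-lined nose at bar 3 (238,207), with the ring at (267,134) and bar 5 at (184,202). Next I'll check the axis from this view and descend on the left of the nose.

```bash
python3 -m handwheel '[[0.014,0.013,0.11,0,-1],[0,0,0.11,0,-1],[0,0,0.1,0,-1],[0,0,0,0,-1]]'
python3 - <<'E'
from h import *
from scipy.spatial.transform import Rotation as R
m=bot.camera_model("wrist");T=np.eye(4);T[:3,:3]=R.from_quat([.185,.983,-.001,0]).as_matrix();T[:3,3]=[.5705,.1945,.2448]
M=np.linalg.inv(T@np.array(m["tool_from_camera"]))
for n,uv,z in(("axis",[213,158],.08),("off",[267,134],.07),("5",[184,202],.07),("nose",[232,206],.105)):print(n,ray("wrist",[uv],z,M).round(4))
to(.568,.1995,.106)
E
```

```text
time: 1.75
tool_pos: [0.561, 0.2045, 0.144]
ee_rot: [0.182, 0.983, -0.002, -0.005]
wrist_force: [-1.3, 1.2, -0.6]
opening: 0.004
finger_force: 0.0
axis [[0.5389 0.155  0.08  ]]
off [[0.5376 0.2118 0.07  ]]
5 [[0.5724 0.1048 0.07  ]]
nose [[0.5835 0.1587 0.105 ]]
pos [0.561  0.2045 0.144 ] t 1.75 F [-1.3  1.2 -0.6] delta mm [-8.7 -2.  37.9] norm [-0.0291 -0.0065  0.1264]
```

```bash
python3 -m handwheel '[[-0.028,-0.004,0.06,0,-1],[0,0,0.06,0,-1],[0,0,0,0,-1],[0,0,0,0,-1]]'
python3 - <<'E'
from h import *
A=np.array([.539,.154])
for d,ph in((.03,3.4),(.024,3.4),(.024,-10),(.024,-16),(.022,-16)):
    p=np.radians(ph);u=np.array([np.cos(p),np.sin(p)]);n=np.array([-u[1],u[0]]);q=A+.032*u+d*n
    print(d,ph);to(*q,.106)
im=bot.read_camera("wrist");cv2.imwrite("pics/w2.png",im[:,:,::-1])
E
```

```text
time: 2.15
tool_pos: [0.5729, 0.2005, 0.1146]
ee_rot: [0.182, 0.983, 0.0, 0.001]
wrist_force: [-0.2, -0.1, -0.0]
opening: -0.0
finger_force: 0.0
0.03 3.4
pos [0.5729 0.2005 0.1146] t 2.15 F [-0.2 -0.1 -0. ] delta mm [ -1.7 -15.1   8.6] norm [-0.0057 -0.0503  0.0288]
0.024 3.4
pos [0.5729 0.2005 0.1146] t 2.15 F [-0.2 -0.1 -0. ] delta mm [ -4.2 -20.5   8.6] norm [-0.014  -0.0685  0.0288]
0.024 -10
pos [0.5729 0.2005 0.1146] t 2.15 F [-0.2 -0.1 -0. ] delta mm [-11.8 -26.    8.6] norm [-0.0393 -0.0865  0.0288]
0.024 -16
pos [0.5729 0.2005 0.1146] t 2.15 F [-0.2 -0.1 -0. ] delta mm [-14.8 -28.9   8.6] norm [-0.0492 -0.0964  0.0288]
0.022 -16
pos [0.5729 0.2005 0.1146] t 2.15 F [-0.2 -0.1 -0. ] delta mm [-14.9 -30.9   8.6] norm [-0.0498 -0.1031  0.0288]
```

View pics/w2.png

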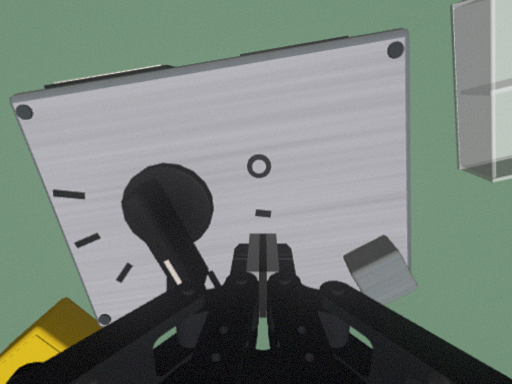

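The shut fingertip is at (262,235), clear to the left of the handle nose (190,275), and the block is untouched. I'll lower 8 mm and creep in.

```bash
python3 -m handwheel '[[0,0,0.027,0,-1],[-0.005,-0.02,0,0,-1],[-0.005,-0.02,0,0,-1],[-0.005,-0.01,0,0,-1],[0,0,0,0,-1]]'
python3 -m handwheel '[[-0.008,-0.013,0,0,-1],[0,0,0,0,-1],[0,0,0,0,-1]]'
```

```text
time: 2.7
tool_pos: [0.5717, 0.1836, 0.1055]
ee_rot: [0.183, 0.983, 0.0, 0.0]
wrist_force: [-0.1, 0.7, -0.0]
opening: 0.001
finger_force: 0.0
time: 3.0
tool_pos: [0.5724, 0.1797, 0.1052]
ee_rot: [0.182, 0.983, 0.0, 0.0]
wrist_force: [-0.1, 0.8, 0.4]
opening: -0.0
finger_force: 0.0
```

```bash
for i in 1; do python3 -m handwheel '[[-0.005,-0.012,0,0,-1],[0,0,0,0,-1]]'; python3 -m handwheel '[[-0.003,-0.008,0,0,-1],[0,0,0,0,-1]]';  python3 -m handwheel '[[-0.002,-0.008,0,0,-1],[0,0,0,0,-1]]'; done
```

```text
time: 3.2
tool_pos: [0.5725, 0.176, 0.1052]
ee_rot: [0.183, 0.983, 0.0, 0.0]
wrist_force: [0.5, 2.2, 0.3]
opening: 0.001
finger_force: 1.0
time: 3.4
tool_pos: [0.5728, 0.1734, 0.1053]
ee_rot: [0.182, 0.983, 0.0, 0.0]
wrist_force: [0.8, 2.9, 0.4]
opening: 0.005
finger_force: 1.1
time: 3.6
tool_pos: [0.5722, 0.1705, 0.1053]
ee_rot: [0.182, 0.983, -0.0, 0.0]
wrist_force: [0.4, 0.6, 0.2]
opening: 0.002
finger_force: 0.6
```

Run:
```python
from h import *
im=bot.read_camera("wrist");cv2.imwrite("pics/w3.png",im[:,:,::-1]);to(.572,.165,.1055)
```

```text
pos [0.5722 0.1706 0.1053] t 3.65 F [0.4 0.4 0.2] delta mm [-1.8 -5.3 -0.2] norm [-0.006  -0.0175 -0.0007]
```

View pics/w3.png

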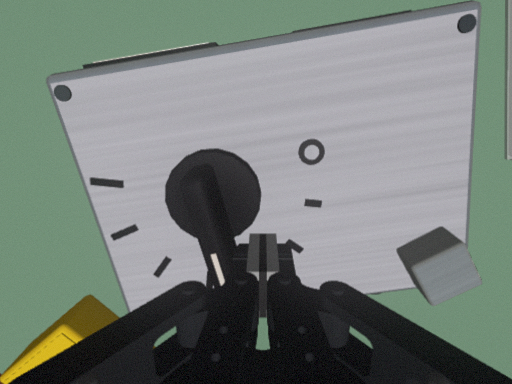

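The handle has begun to turn: the white line runs (213,256)–(222,282) with the fingertip touching its left side. I'll write an automatic angle readout from the white line.

```bash
cat >> h.py <<'E'
def ang():
    from scipy.spatial.transform import Rotation as R
    s=bot.sense();im=bot.read_camera("wrist");m=bot.camera_model("wrist");T=np.eye(4);T[:3,:3]=R.from_quat(s["ee_rot"]).as_matrix();T[:3,3]=s["tool_pos"]
    M=np.linalg.inv(T@np.array(m["tool_from_camera"]))
    px=(im.min(2)>175).astype(np.uint8);n,l,st,c=cv2.connectedComponentsWithStats(px)
    for i in range(1,n):
        if st[i,4]<25: continue
        yx=np.argwhere(l==i);w=ray("wrist",yx[:,::-1],.108,M)[:,:2]
        (cx,cy),(a,b),_=cv2.minAreaRect(w.astype(np.float32))
        r=np.hypot(cx-.539,cy-.154)
        if max(a,b)>.008 and r<.06:
            vx,vy=cv2.fitLine(w.astype(np.float32),cv2.DIST_L2,0,.01,.01)[:2].ravel();t=np.degrees(np.arctan2(vy,vx))
            print("line",(cx.__round__(4),cy.__round__(4)),"len",round(max(a,b),4),"dir",round(t,1),"from axis",round(float(np.degrees(np.arctan2(cy-.154,cx-.539))),1),"r",round(r,4),"step",round((105-11.6-float(np.degrees(np.arctan2(cy-.154,cx-.539))))/30,2))
E
python3 -c "from h import *;ang()"
```

```text
line (0.5091, 0.1929) len 0.0443 dir 77.8 from axis 127.6 r 0.049 step -1.14
line (0.4984, 0.1444) len 0.0536 dir 78.1 from axis -166.7 r 0.0417 step 8.67
line (0.5115, 0.1194) len 0.0101 dir 73.6 from axis -128.5 r 0.0442 step 7.4
line (0.5475, 0.2047) len 0.0126 dir 78.1 from axis 80.4 r 0.0514 step 0.43
line (0.5158, 0.1181) len 0.0094 dir 76.0 from axis -122.9 r 0.0427 step 7.21
line (0.5556, 0.1931) len 0.016 dir 77.7 from axis 67.0 r 0.0425 step 0.88
line (0.5421, 0.1229) len 0.0084 dir 73.2 from axis -84.2 r 0.0313 step 5.92
line (0.5662, 0.1505) len 0.0161 dir -7.6 from axis -7.3 r 0.0274 step 3.36
line (0.5625, 0.1337) len 0.0189 dir 82.3 from axis -40.9 r 0.0311 step 4.48
line (0.5561, 0.1134) len 0.0145 dir 78.3 from axis -67.2 r 0.0441 step 5.35
line (0.5669, 0.1112) len 0.0133 dir 79.7 from axis -56.9 r 0.0511 step 5.01
```

The readout gives the handle at step 3.36, and the line direction agrees with its bearing from the axis. I'll keep pushing in small increments.

```bash
sed -i 's/if max(a,b)>.008 and r<.06:/if max(a,b)>.008 and r<.06 and abs(np.degrees(np.arctan((cy-.154)\/(cx-.539)))-np.degrees(np.arctan(np.divide(*cv2.fitLine(w.astype(np.float32),cv2.DIST_L2,0,.01,.01)[1::-1].ravel()))))<9:/' h.py
python3 -m handwheel '[[-0.001,-0.008,0,0,-1],[0,0,0,0,-1]]';python3 -c "from h import *;ang()"
python3 -m handwheel '[[-0.001,-0.006,0,0,-1],[0,0,0,0,-1]]';python3 -c "from h import *;ang()"
```

```text
time: 3.9
tool_pos: [0.5712, 0.1681, 0.105]
ee_rot: [0.182, 0.983, -0.0, -0.0]
wrist_force: [-0.6, -0.0, -0.3]
opening: -0.001
finger_force: 0.0
line (0.5471, 0.2019) len 0.0137 dir 79.7 from axis 80.4 r 0.0485 step 0.43
line (0.5589, 0.2054) len 0.0106 dir 76.8 from axis 68.8 r 0.0551 step 0.82
line (0.5653, 0.1478) len 0.0153 dir -13.9 from axis -13.3 r 0.027 step 3.56
time: 4.15
tool_pos: [0.5709, 0.1665, 0.105]
ee_rot: [0.182, 0.983, -0.0, -0.0]
wrist_force: [-0.4, -0.2, -0.4]
opening: -0.002
finger_force: 0.0
line (0.5487, 0.2105) len 0.0082 dir 76.6 from axis 80.2 r 0.0573 step 0.44
line (0.5469, 0.2011) len 0.0112 dir 81.6 from axis 80.5 r 0.0478 step 0.43
line (0.5643, 0.1419) len 0.017 dir -26.9 from axis -25.6 r 0.028 step 3.97
```

It clicked in at step 4. Now the second click.

```bash
python3 -m handwheel '[[-0.014,-0.009,0,0,-1],[-0.014,-0.009,0,0,-1],[0,0,0,0,-1]]';
python3 -m handwheel '[[-0.005,-0.012,0,0,-1],[0,0,0,0,-1]]';python3 -c "from h import *;ang()"
```

```text
time: 4.5
tool_pos: [0.5777, 0.1581, 0.1053]
ee_rot: [0.183, 0.983, -0.0, 0.0]
wrist_force: [0.1, -0.7, 0.5]
opening: 0.001
finger_force: 0.0
time: 4.7
tool_pos: [0.5772, 0.1548, 0.1052]
ee_rot: [0.183, 0.983, 0.0, -0.0]
wrist_force: [-0.2, 1.9, -0.2]
opening: -0.0
finger_force: 0.9
line (0.5667, 0.1375) len 0.0264 dir -32.3 from axis -30.8 r 0.0323 step 4.14
```

```bash
python3 -m handwheel '[[-0.002,-0.007,0,0,-1],[0,0,0,0,-1]]';python3 -c "from h import *;ang()"
```

```text
time: 4.95
tool_pos: [0.5769, 0.1524, 0.1052]
ee_rot: [0.182, 0.983, -0.0, 0.0]
wrist_force: [0.6, 1.4, -0.1]
opening: -0.002
finger_force: 0.6
line (0.5671, 0.1347) len 0.03 dir -38.9 from axis -34.4 r 0.0341 step 4.26
```

```bash
python3 -m handwheel '[[-0.002,-0.006,0,0,-1],[0,0,0,0,-1]]';python3 -c "from h import *;ang()"
```

```text
time: 5.2
tool_pos: [0.5769, 0.1502, 0.1052]
ee_rot: [0.182, 0.983, -0.0, 0.0]
wrist_force: [-0.3, 0.7, 0.1]
opening: 0.003
finger_force: 0.1
line (0.5317, 0.115) len 0.0105 dir 82.8 from axis -100.6 r 0.0397 step 6.47
line (0.5674, 0.1337) len 0.0316 dir -38.5 from axis -35.5 r 0.0349 step 4.3
```

```bash
python3 -m handwheel '[[-0.001,-0.005,0,0,-1],[0,0,0,0,-1],[0,0,0,0,-1]]';python3 - <<'E'
from h import *
ang();im=bot.read_camera("wrist");cv2.imwrite("pics/w4.png",im[:,:,::-1])
E
```

```text
time: 5.55
tool_pos: [0.5767, 0.149, 0.1052]
ee_rot: [0.182, 0.983, -0.0, 0.0]
wrist_force: [-0.0, 0.1, -0.1]
opening: -0.004
finger_force: 0.0
line (0.5577, 0.1284) len 0.0265 dir -56.4 from axis -53.9 r 0.0317 step 4.91
```

View pics/w4.png

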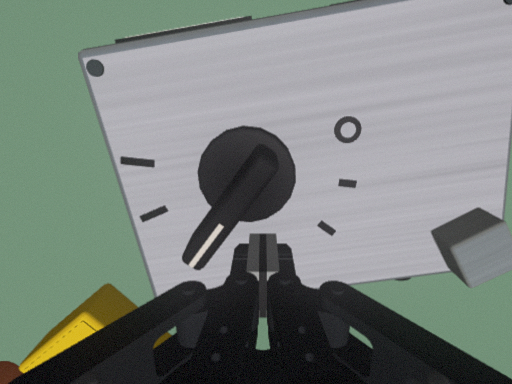

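The nose line (190,262)–(222,228) points at bar 5, at −56.4° against an expected −56.6°. Only two bars, 6 and 7, remain clockwise of it. I'll back away, rise and head to the button.

```bash
python3 -m handwheel '[[0.005,0.03,0,0,-1],[0,0.01,-0.1,0,-1],[0,0,-0.15,0,-1],[0,0,-0.08,0,-1],[0,0,0,0,-1],[0,0,0,0,-1]]'
python3 -c "from h import *;ang();to(.557,-.172,.2)"
```

```text
time: 6.25
tool_pos: [0.5796, 0.1614, 0.2043]
ee_rot: [0.182, 0.983, 0.0, 0.0]
wrist_force: [-0.2, -0.3, 0.2]
opening: -0.001
finger_force: 0.0
line (0.5456, 0.1961) len 0.0175 dir 74.2 from axis 81.1 r 0.0427 step 0.41
line (0.5457, 0.1274) len 0.0139 dir -80.7 from axis -75.8 r 0.0274 step 5.64
line (0.557, 0.1287) len 0.0249 dir -57.1 from axis -54.6 r 0.0311 step 4.93
pos [0.5789 0.1613 0.2029] t 6.3 F [-0.5  0.4 -0.7] delta mm [ -99. -319.    3.] norm [-0.33   -1.0632  0.0099]
```

Still at step 5 (−57°). Now over to the button.

```bash
python3 -m handwheel '[[-0.041,-0.133,0,0,-1],[-0.041,-0.133,0,0,-1],[-0.041,-0.133,0,0,-1],[-0.041,-0.133,0,0,-1],[-0.041,-0.133,0,0,-1],[-0.041,-0.133,0,0,-1],[-0.041,-0.133,0,0,-1],[-0.041,-0.133,0,0,-1],[0,0,0,0,-1],[0,0,0,0,-1]]'
python3 - <<'E'
from h import *
to(.557,-.172,.12)
im=bot.read_camera("wrist");cv2.imwrite("pics/w5.png",im[:,:,::-1])
im=bot.read_camera("wrist")
from scipy.spatial.transform import Rotation as R
s=bot.sense();m=bot.camera_model("wrist");T=np.eye(4);T[:3,:3]=R.from_quat(s["ee_rot"]).as_matrix();T[:3,3]=s["tool_pos"]
M=np.linalg.inv(T@np.array(m["tool_from_camera"]));np.save("M.npy",M)
E
```

```text
time: 7.3
tool_pos: [0.556, -0.1723, 0.2022]
ee_rot: [0.183, 0.983, 0.001, -0.002]
wrist_force: [-0.5, -0.2, 0.6]
opening: -0.001
finger_force: 0.0
pos [ 0.556  -0.1723  0.2022] t 7.3 F [-0.5 -0.2  0.6] delta mm [-1.1  0.6 82.1] norm [-0.0037  0.0019  0.2738]
```

View pics/w5.png

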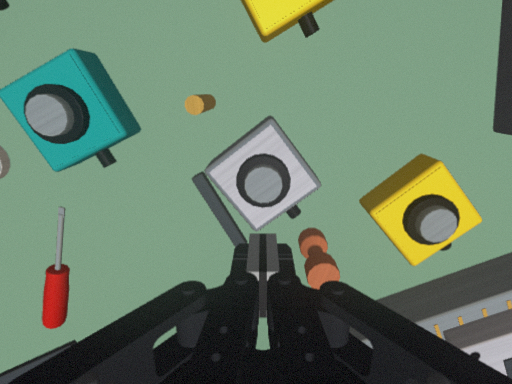

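The wrist view shows the grey station's button at (264,182). The hammer top at (313,240) and the oil stone at (220,210) are clear of the finger.

```bash
python3 -c "
from h import *
M=np.load('M.npy');print(ray('wrist',[[264,182]],.061,M),ray('wrist',[[313,240]],.08,M))"
python3 -m handwheel '[[-0.004,0.002,0.14,0,-1],[0,0,0.12,0,-1],[0,0,0,0,-1],[0,0,0,0,-1]]'
```

```text
[[ 0.55877124 -0.17015568  0.061     ]] [[ 0.62075707 -0.1462296   0.08      ]]
time: 7.8
tool_pos: [0.5582, -0.1709, 0.1261]
ee_rot: [0.182, 0.983, 0.0, -0.001]
wrist_force: [0.1, -0.7, 1.2]
opening: 0.004
finger_force: 0.0
```

```bash
python3 -m handwheel '[[0,0,0.1,0,-1],[0,0,0.04,0,-1],[0,0,0,0,-1],[0,0,0,0,-1]]'
python3 -m handwheel '[[0,0,0.015,0,-1],[0,0,0,0,-1]]'
python3 -m handwheel '[[0,0,0.01,0,-1],[0,0,0,0,-1]]'
```

```text
time: 8.2
tool_pos: [0.5591, -0.1724, 0.0856]
ee_rot: [0.182, 0.983, -0.0, 0.001]
wrist_force: [-0.1, -0.2, 1.0]
opening: 0.001
finger_force: 0.0
time: 8.4
tool_pos: [0.5586, -0.1723, 0.0803]
ee_rot: [0.182, 0.983, -0.0, 0.0]
wrist_force: [-0.3, -0.3, 0.4]
opening: 0.002
finger_force: 0.0
time: 8.6
tool_pos: [0.5587, -0.1724, 0.077]
ee_rot: [0.182, 0.983, -0.0, 0.001]
wrist_force: [0.5, 0.2, 2.1]
opening: -0.002
finger_force: 0.9
```

```bash
for i in 1; do python3 -m handwheel '[[0,0,0.008,0,-1],[0,0,0,0,-1]]'; python3 -m handwheel '[[0,0,0.008,0,-1],[0,0,0,0,-1]]'; done
```

```text
time: 8.8
tool_pos: [0.5587, -0.1724, 0.0746]
ee_rot: [0.182, 0.983, -0.0, 0.001]
wrist_force: [0.2, -0.3, 2.8]
opening: -0.0
finger_force: 1.6
time: 9.0
tool_pos: [0.5587, -0.1724, 0.0722]
ee_rot: [0.182, 0.983, -0.0, 0.001]
wrist_force: [0.9, 0.5, 3.9]
opening: 0.001
finger_force: 2.3
```

```bash
python3 -m handwheel '[[0,0,0.006,0,-1],[0,0,0,0,-1]]'; python3 -m handwheel '[[0,0,0.006,0,-1],[0,0,0,0,-1],[0,0,0,0,-1]]'
```

```text
time: 9.2
tool_pos: [0.5589, -0.1725, 0.0719]
ee_rot: [0.182, 0.983, -0.0, 0.0]
wrist_force: [-4.5, 1.4, 14.6]
opening: -0.001
finger_force: 7.0
time: 9.5
tool_pos: [0.5589, -0.1725, 0.0717]
ee_rot: [0.182, 0.983, -0.0, -0.0]
wrist_force: [-9.1, 2.9, 24.9]
opening: -0.0
finger_force: 12.1
```

The button is at its hard stop (z stopped, force jumped to 25 N). I'll release and rise, then check the selector once more.

```bash
python3 -m handwheel '[[0,0,-0.03,0,-1],[0,0,-0.06,0,-1],[0,0,-0.12,0,-1],[0,0,-0.15,0,-1],[0,0,-0.12,0,-1],[0,0,0,0,-1],[0,0,0,0,-1],[0,0,0,0,-1]]'
python3 - <<'E'
from h import *
im=bot.read_camera("top");a=im[130:215,130:330,::-1];cv2.imwrite("pics/end.png",cv2.resize(a,None,fx=4,fy=4,interpolation=cv2.INTER_CUBIC))
E
```

```text
time: 10.3
tool_pos: [0.5571, -0.1715, 0.21]
ee_rot: [0.182, 0.983, 0.001, -0.002]
wrist_force: [-0.6, -0.1, 0.0]
opening: 0.001
finger_force: 0.0
```

View pics/end.png

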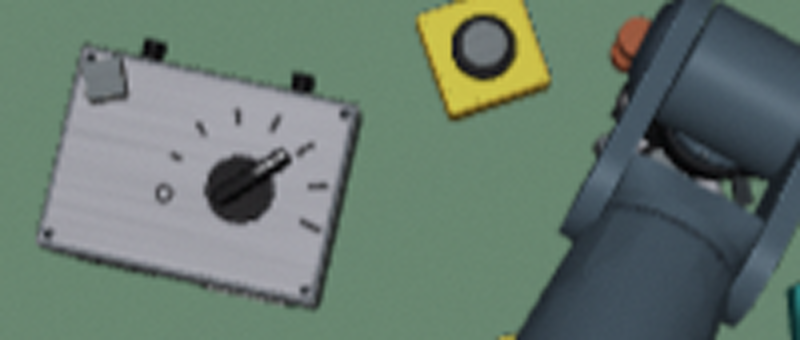

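The selector nose (285,157) points at bar 5 (305,150), the insert block is in place, and the arm is clear.

```bash
python3 -c "from bench import bot;print(bot.close_job())"
```

```text
the job is handed in; nothing more can be done
None
```

I pushed the selector from step 3 to step 5 with a shut fingertip, then pressed the button down to its stop and let it go. The job is handed in at about 10 s of robot time; the hand-in returned no verdict. The last picture shows the nose on bar 5 and the insert block in place, but the arm hid the button, so I didn't see it come back up.

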